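# Sort pivot rollers by feel

### The arm

A 7-joint arm with a two-finger parallel gripper is mounted at the origin on the work surface. World frame = base frame: x ahead of the robot, y to its left, z up, the work surface at z = 0. Lengths are in m, angles in rad, forces in N, time in s.
With the tool pointing down it reaches from about 0.4 to 0.85 m from the base axis. Payload 10.4 kg.
Tool frame: the origin (TCP) lies on the mounting face of the last link; the fingertips stand 173 mm ahead of it and the grasp point (between the pads) lies 155 mm ahead of it (manip.tip_extent is the distance from the TCP to the fingertips, in m); z points along the fingers, y is the line along which they close (so a half turn about z gives the same grasp; the last joint's range is limited). The gripper opens to 85 mm and grips with 20 to 120 N. Pads are 22 mm wide; open, the fingers measure 114 mm over their backs; the gripper's body (76 mm by 85 mm) begins 54 mm behind the grasp point. The pads swing forward as they close: fully open they stand 13 mm farther back than shut.
Start: joints at [-1.159, 0.332, -0.065, 1.46, 0.022, 1.35, -0.088], TCP at [0.263, 0.567, 0.405] pointing down, gripper open.
Joint ranges: [-2.6, 2.6], [-0.5, 2.12], [-1.47, 1.34], [0.16, 2.42], [-1.27, 4.41], [0.06, 2.06], [-2.6, 2.6]. Speed limits (rad/s): [2.22, 2.22, 2.79, 2.79, 3.14, 3.14, 3.14].

### API

Orientations are given as a unit quaternion [x, y, z, w].
In Python, from workcell import manip gives the robot as it stands.
- The arm moves only by the tool move_arm, never from a script. Its argument "plan" is one flat list of numbers, 7 for each row, row after row: the turn, a rotation vector about the tool's x, y, z in rad, then the shift along the tool's x, y, z in m, then the finger opening in m, from 0 to 0.0854. In form: [ax, ay, az, dx, dy, dz, gripper, ax, ay, az, dx, dy, dz, gripper, ...]. A call has 1 to 12 rows; each row is the pose to reach, as a shift and turn from the pose commanded when the call began, along the tool's axes at that moment; what a row does not reach only later rows make up. A row lasts 1/8 s, in which the tool goes at most 62.5 mm and 10.7 degrees, less where a joint would pass 70% of its speed; a pose out of reach is approached as far as the arm can. A call with a gripper value outside its range is refused whole. The fingers move at their own pace and stop on an object; "squeeze" is the grip in N (left out, the last holds). Time passes only in rows, so rows that repeat a pose let the fingers close. It gives the time, the measured TCP pose, the force, the opening and the grip force at its end, in the units of the state.
- manip.get_obs(): the state, without advancing time (a new reading comes with each control period).
- manip.camera(name): name is "side" or "top" or "wrist"; returns a dict with "color" (420x560x3 uint8, red, green, blue), "fx", "fy", "cx", "cy" (pixels), "dist" ([k1, k2, p1, p2, k3] as OpenCV has them; the pictures are not rectified), "cam_to_world" (4x4, takes a point from camera to world coordinates); the wrist camera has in their place "mount" (4x4, takes a point from camera to tool coordinates, whose origin is the TCP and whose axes are the flange's). Camera axes: x right, y down, z forward; pixel columns grow to the right and rows downward; lengths in m; the calibration is good to about 2 mm. A picture is of the moment at which its call begins: read the wrist's pose just before it. There is no depth.
- manip.hand_in(): hands the job in; it is judged then, once.
Trained networks look in a picture, given as the dict that the camera call returned (one of the last four; its "shot" number tells which), for a name from the list of things; names that differ only in an ending like _2 or _b are one class to them, and where a whole thing is asked for, a point or a joint stands for the part that bears it (a point fixed in the world has none). Each returns a list of dicts, best first, with "conf" (0 to 1); they miss things now and then, are a little off and sometimes report something else, mostly with a low value. They report only what shows in the picture. A call takes as long as a camera call. They do not tell look-alikes from the thing itself.
- manip.look_for(picture, label): "position" ([x, y, z] in m, in the coordinates of the camera as it stood for that picture, good to about 4 mm: the middle of the surface that is visible of it).
- manip.silhouettes(picture, label): "pixels" (420x560 bool, what is visible of it).
- manip.tip_of(picture, label): "position" ([x, y, z] in m, in the coordinates of the camera as it stood for that picture, good to about 4 mm: a listed point, or the origin of a listed thing).
The state is a dict: "clock": time; "joint_pos": joint angles; "joint_velocities": joint speeds; "tau": joint torques, N m; "position": TCP position; "ee_rot": TCP orientation; "ft_force": force on the tool from outside, world axes, zero at the start; "torque": the same for the moment, N m; "grip_width": opening from 0.0 (shut) to 1.0 (fully open); "grasp_force": force on a finger pad.
Only numpy, scipy, OpenCV 4.12 (cv2) and the standard library are available. Lean on these libraries where they do the work, as an engineer would, in place of code of your own. Each camera call takes 0.05 s, during which the arm holds its last target. There are 200 camera calls.

### The job

Check the two white pivot rollers that sit in the timber jig: with the unit still in its pocket, swing the roller by its arm at least a fifth of a turn to feel whether it runs freely or drags, without forcing the unit in the jig; only then lift the unit out by the roller and set it down upright in a tray, gently and without dropping it: a dragging one in the red tray, a free-running one in the green tray. Sort both, and do not disturb the mallet, glue bottle or clamp.

Things in the scene. Friction and masses are not known exactly. Their poses are not given: they have to be found in the camera images.
- rack: fixed timber jig, 97 (its x) x 250 (its y) x 20 mm high. Origin: centre of its underside, on the bench; z up. Two open pockets, centred at y = -65 and +65 mm; pocket floors 12 mm above the bench, lips 8 mm high round them. A unit's foot sits in each pocket with 1.5 mm play on each side, so the pocket stops the foot from turning.
- unit_a: one of two look-alike pivot-roller units, loose, about 0.55 kg. Steel foot 70 (x) x 60 (y) x 12 mm, thin neck to 20 mm, white roller 44 mm across from 20 to 46 mm, 4 mm bolt head. Origin: centre of the foot's underside, 12 mm over the bench in its pocket; z up. Lift it by the roller, from above, fingers either side of the arm. The feet start square to the jig (same x).
- roller_a: the roller of unit_a with its arm, turning without end on the foot's upright axle (z). A sound one turns at about 0.01 N m; a bad one rubs inside and drags at roughly 0.2 N m, either way, felt only while it moves (3 to 4.5 N against a 60 mm/s push 60 mm from the axle). Each may be sound or bad (both, either or neither); it cannot be seen. Origin on the axle, 20 mm above the foot's underside.
- tip_a (a point): orange end of the dark steel arm that sticks out level from roller_a: a bar 8 mm wide and 8 mm high, 24 to 32 mm above the foot's underside, reaching 80 mm from the axle; this point lies mid-bar 74 mm from the axle. At the start the arm points to the foot's -x within 0.25 rad.
- unit_b: one of two look-alike pivot-roller units, loose, about 0.55 kg. Steel foot 70 (x) x 60 (y) x 12 mm, thin neck to 20 mm, white roller 44 mm across from 20 to 46 mm, 4 mm bolt head. Origin: centre of the foot's underside, 12 mm over the bench in its pocket; z up. Lift it by the roller, from above, fingers either side of the arm. The feet start square to the jig (same x).
- roller_b: the roller of unit_b with its arm, turning without end on the foot's upright axle (z). A sound one turns at about 0.01 N m; a bad one rubs inside and drags at roughly 0.2 N m, either way, felt only while it moves (3 to 4.5 N against a 60 mm/s push 60 mm from the axle). Each may be sound or bad (both, either or neither); it cannot be seen. Origin on the axle, 20 mm above the foot's underside.
- tip_b (a point): orange end of the dark steel arm that sticks out level from roller_b: a bar 8 mm wide and 8 mm high, 24 to 32 mm above the foot's underside, reaching 80 mm from the axle; this point lies mid-bar 74 mm from the axle. At the start the arm points to the foot's -x within 0.25 rad.
- tray_red: fixed red open tray for bad units, outside 220 (its x) x 140 (its y) x 20 mm high, walls and floor 4 mm thick, empty, with room for two units side by side along x, 100 mm apart (arms stick out over the rim). Origin: centre of its underside, on the bench; z up.
- tray_green: fixed green open tray for sound units, outside 220 (its x) x 140 (its y) x 20 mm high, walls and floor 4 mm thick, empty, with room for two units side by side along x, 100 mm apart (arms stick out over the rim). Origin: centre of its underside, on the bench; z up.
- mallet: bystander: rubber mallet lying on the bench; origin on the bench under the middle of its head (62 mm in diameter, about 110 mm long along its x); the handle runs about 220 mm along its +y.
- glue: bystander: white glue bottle standing on the bench, 48 mm in diameter, 120 mm high; origin: centre of its underside.
- clamp: bystander: bar clamp lying on the bench, about 100 (its x) x 250 (its y) x 24 mm; origin on the bench under the middle of its bar.
Not all that is in view belongs to the job. What is shaped like the unit_a but pink or purple is not meant.

How it is judged:
At the end, for the whole second after the job is handed in: each unit stands upright (within 0.12 rad), released and at rest on the floor of a tray, within the tray's walls: a dragging unit (its roller rubs inside with more than 5 N) in the red tray, a free-running one in the green tray (((contact force between unit_a and roller_a above 5 N and (x of unit_a in the frame of tray_red between -0.085 and 0.085 m and y of unit_a in the frame of tray_red between -0.05 and 0.05 m and z of unit_a in the frame of tray_red below 0.012 m)) or (contact force between unit_a and roller_a below 5 N and (x of unit_a in the frame of tray_green between -0.085 and 0.085 m and y of unit_a in the frame of tray_green between -0.05 and 0.05 m and z of unit_a in the frame of tray_green below 0.012 m))) and angle between each of unit_a, unit_b's own z axis and vertical below 0.12 rad and linear speed of each of unit_a, unit_b below 0.02 m/s and contact force between the fingers and unit_a below 0.1 N and ((contact force between unit_b and roller_b above 5 N and (x of unit_b in the frame of tray_red between -0.085 and 0.085 m and y of unit_b in the frame of tray_red between -0.05 and 0.05 m and z of unit_b in the frame of tray_red below 0.012 m)) or (contact force between unit_b and roller_b below 5 N and (x of unit_b in the frame of tray_green between -0.085 and 0.085 m and y of unit_b in the frame of tray_green between -0.05 and 0.05 m and z of unit_b in the frame of tray_green below 0.012 m))) and contact force between the fingers and unit_b below 0.1 N); the robot touches nothing.
It fails at once if a unit is lifted out of its pocket before its roller has been turned (its arm is still within about 0.88 rad of the foot's -x) ((height (world z) of unit_a between 0.022 and 0.035 m and distance of unit_a from where it was at the start of the episode below 0.06 m and x of tip_a in the frame of unit_a below -0.047 m) or (height (world z) of unit_b between 0.022 and 0.035 m and distance of unit_b from where it was at the start of the episode below 0.06 m and x of tip_b in the frame of unit_b below -0.047 m)).
It fails at once if a unit is pressed into the jig or a tray with more than 40 N (contact force between any of unit_a, unit_b and rack above 40 N or contact force between any of unit_a, unit_b and tray_red above 40 N or contact force between any of unit_a, unit_b and tray_green above 40 N).
It fails at once if a unit is let go in the air, more than about 25 mm above what it should stand on ((height (world z) of unit_a above 0.038 m and contact force between unit_a and the fingers below 0.05 N and contact force between unit_a and rack below 0.05 N and contact force between unit_a and tray_red below 0.05 N and contact force between unit_a and tray_green below 0.05 N) or (height (world z) of unit_b above 0.038 m and contact force between unit_b and the fingers below 0.05 N and contact force between unit_b and rack below 0.05 N and contact force between unit_b and tray_red below 0.05 N and contact force between unit_b and tray_green below 0.05 N)).
It fails at once if the mallet, glue bottle or clamp is moved more than 20 mm (distance of any of mallet, glue, clamp from where it was at the start of the episode above 0.02 m).
It also fails if it takes over 72 s, if anything falls off the work surface, if the arm or the gripper's body presses on something with over 40 N, if the wrist force passes 120 N, or if a joint passes its speed limit or range.

## Working session

There is one attempt and no reset: what is moved stays moved. The work goes in short steps, Python scripts to look and compute and a tool call to move; the robot and the scene stay as the last step left them, time stands still between calls to the robot, and variables do not carry over. Pictures are saved under pics/ and viewed, at most 10 in all, crops included, and the job is handed in when it is done.

Besides the shell and the picture viewer there is one more tool, called after ">>>" as name(argument=value, ...) on one line, values as JSON. move_arm: Moves the arm, as the interface text tells. Its arguments: {"type":"object","properties":{"plan":{"type":"array","items":{"type":"number"}},"squeeze":{"type":"number"}},"required":["plan"]}

```bash
mkdir -p pics
cat > h.py <<'E'
import numpy as np, cv2
from workcell import manip
from scipy.spatial.transform import Rotation as R
def T():
    o=manip.get_obs(); M=np.eye(4); M[:3,:3]=R.from_quat(o["ee_rot"]).as_matrix(); M[:3,3]=o["position"]; return M
def shot(n):
    t=T(); p=manip.camera(n); p["c2w"]=np.array(p["cam_to_world"]) if "cam_to_world" in p else t@np.array(p["mount"]); return p
def w(p,x): return (p["c2w"]@np.append(x,1))[:3]
def save(p,f): cv2.imwrite("pics/"+f,p["color"][:,:,::-1])
E
cat > a.py <<'E'
from h import *
np.set_printoptions(precision=4,suppress=True)
o=manip.get_obs(); print({k:np.round(v,3) for k,v in o.items()})
for c in ["top","side"]:
    p=shot(c); save(p,c+"0.png"); print(c, p["c2w"][:3,3])
    for l in ["rack","unit_a","roller_a","tip_a","tray_red","tray_green","mallet","glue","clamp"]:
        for d in manip.tip_of(p,l)[:4]: print(l,round(d["conf"],2),w(p,d["position"]))
E
python3 a.py
```

```text
{'clock': np.float64(0.0), 'joint_pos': array([-1.159,  0.333, -0.065,  1.461,  0.022,  1.35 , -0.088]), 'joint_velocities': array([ 0.002,  0.001, -0.   ,  0.002, -0.001,  0.   ,  0.001]), 'tau': array([ -0.001, -62.542,   0.049, -39.161,   0.016,   0.01 ,  -0.   ]), 'position': array([0.263, 0.567, 0.404]), 'ee_rot': array([ 0.216,  0.976, -0.001, -0.   ]), 'ft_force': array([-0.279, -0.362, -0.657]), 'torque': array([ 0.004, -0.   ,  0.044]), 'grasp_force': np.float64(0.0), 'grip_width': np.float64(0.997)}
top [0.3018 0.0173 1.1003]
rack 0.69 [ 0.5023 -0.0124 -0.0002]
unit_a 0.95 [ 0.3686  0.1695 -0.0012]
unit_a 0.89 [ 0.5142 -0.078   0.0103]
unit_a 0.78 [ 0.2809 -0.2787 -0.001 ]
unit_a 0.76 [0.4936 0.0512 0.0149]
roller_a 0.97 [0.3665 0.1687 0.0202]
roller_a 0.93 [ 0.2736 -0.2807  0.019 ]
roller_a 0.9 [ 0.3502 -0.1364  0.017 ]
roller_a 0.66 [ 0.5151 -0.0768  0.0341]
tip_a 0.95 [ 0.4351 -0.0857  0.0384]
tip_a 0.85 [0.2954 0.1766 0.0278]
tip_a 0.8 [ 0.2816 -0.1123  0.0267]
tip_a 0.74 [0.4172 0.0312 0.0385]
tray_red 0.9 [ 0.496  -0.3428 -0.0034]
tray_red 0.22 [0.4909 0.0514 0.0341]

[... 302 characters left out ...]
897 0.052  0.011 ]
unit_a 0.78 [ 0.5136 -0.0741  0.0116]
unit_a 0.7 [ 0.3504 -0.138   0.0019]
unit_a 0.58 [ 0.2771 -0.2781 -0.003 ]
roller_a 0.95 [ 0.3526 -0.1376  0.0204]
roller_a 0.79 [ 0.5091 -0.076   0.0308]
roller_a 0.78 [0.3645 0.1734 0.0196]
roller_a 0.65 [ 0.2717 -0.2737  0.0228]
tip_a 0.85 [0.4231 0.0287 0.0389]
tip_a 0.73 [ 0.4363 -0.0863  0.0422]
tip_a 0.72 [ 0.2778 -0.1121  0.0287]
tip_a 0.71 [ 0.2721 -0.3529  0.027 ]
tray_red 0.89 [ 0.4975 -0.3439  0.0011]
tray_green 0.65 [0.514  0.3486 0.0021]
tray_green 0.41 [ 0.4364 -0.0843  0.0406]
mallet 0.71 [0.7852 0.1072 0.    ]
mallet 0.62 [ 0.7772 -0.1957  0.0026]
glue 0.71 [ 0.762  -0.028   0.0018]
clamp 0.86 [ 0.7776 -0.191   0.0011]
```

View pics/top0.png

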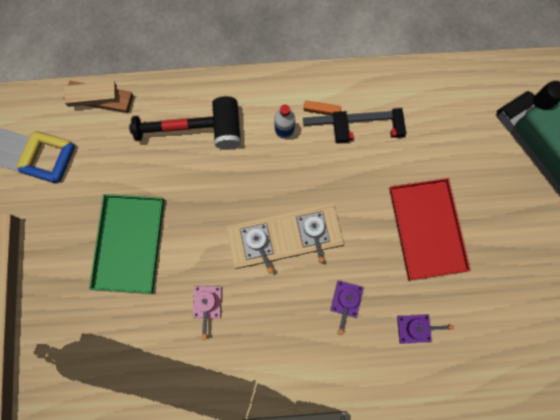

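```bash
cat > ori.py <<'E'
from h import *
p=shot("top"); K=np.array([[p["fx"],0,p["cx"]],[0,p["fy"],p["cy"]],[0,0,1]])
def rect(m,z):
    ys,xs=np.nonzero(m); u=cv2.undistortPoints(np.c_[xs,ys].astype(float).reshape(-1,1,2),K,np.array(p["dist"])).reshape(-1,2)
    d=np.c_[u,np.ones(len(u))]@p["c2w"][:3,:3].T; o=p["c2w"][:3,3]
    P=(o+d*((z-o[2])/d[:,2])[:,None])[:,:2]
    return cv2.minAreaRect((P*1000).astype(np.float32))
for l,z in [("rack",.02),("tray_red",.02),("tray_green",.02)]:
    for s in manip.silhouettes(p,l)[:1]: print(l,round(s["conf"],2),rect(s["pixels"],z))
E
python3 ori.py
```

```text
rack 0.68 ((499.79718017578125, -12.014129638671875), (105.17999267578125, 253.74537658691406), 7.906920909881592)
tray_red 0.87 ((494.29107666015625, -340.9483642578125), (222.73516845703125, 150.46176147460938), 3.909419298171997)
tray_green 0.62 ((511.0208740234375, 344.2752380371094), (146.18597412109375, 221.52748107910156), 82.28256225585938)
```

The picture shows the two white units in the jig at pixels (257,241) and (314,228), with their arms pointing down, towards the robot. The red tray is on the right at (430,228) and the green one on the left at (128,243). The pink and purple look-alikes sit nearer the robot.

```bash
cat >> h.py <<'E'
def pose(x,y,z,phi):
    f=np.radians(phi); M=np.eye(4); yy=np.array([np.cos(f),np.sin(f),0]); zz=np.array([0,0,-1.])
    M[:3,:3]=np.c_[np.cross(yy,zz),yy,zz]; M[:3,3]=x,y,z; return M
def rows(ts,g,base=None):
    B=np.linalg.inv(T() if base is None else base); out=[]
    for t,gg in zip(ts,np.broadcast_to(g,len(ts))):
        D=B@t; out+=[*R.from_matrix(D[:3,:3]).as_rotvec().round(3),*D[:3,3].round(4),float(gg)]
    print([float(v) for v in out]); return out
def line(a,b,n):
    r=R.from_matrix(a[:3,:3]).inv()*R.from_matrix(b[:3,:3]); rv=r.as_rotvec(); o=[]
    for k in range(1,n+1):
        M=a.copy(); M[:3,3]=a[:3,3]+(b[:3,3]-a[:3,3])*k/n
        M[:3,:3]=a[:3,:3]@R.from_rotvec(rv*k/n).as_matrix(); o.append(M)
    return o
def u(a): a=np.radians(a); return np.array([np.cos(a),np.sin(a)])
AX={"L":np.array([.4917,.0516]),"R":np.array([.513,-.0762])}
def push(k,al,z,d=.019,r=.06):   # finger pose for pushing arm k at arm angle al (deg)
    s=-1 if k=="L" else 1; phi=al+90*s; p=AX[k]+r*u(al)-d*u(phi); return pose(*p,z,phi)
E
python3 -c "
from h import *
t=push('L',212,.3); print(t)
rows(line(T(),t,12),0)"
```

```text
[[-0.8480481  -0.52991926  0.          0.45088558]
 [-0.52991926  0.8480481   0.          0.00369193]
 [-0.          0.         -1.          0.3       ]
 [ 0.          0.          0.          1.        ]]
[0.0, 0.0, -0.083, -0.034, -0.036, 0.0087, 0.0, 0.0, 0.0, -0.166, -0.0679, -0.072, 0.0174, 0.0, 0.0, 0.0, -0.248, -0.1019, -0.1079, 0.0262, 0.0, 0.0, 0.0, -0.331, -0.1358, -0.1439, 0.0349, 0.0, 0.0, 0.0, -0.414, -0.1698, -0.1799, 0.0436, 0.0, 0.0, 0.0, -0.497, -0.2037, -0.2159, 0.0523, 0.0, 0.0, 0.0, -0.579, -0.2377, -0.2519, 0.0611, 0.0, 0.0, 0.0, -0.662, -0.2716, -0.2878, 0.0698, 0.0, 0.0, 0.0, -0.745, -0.3056, -0.3238, 0.0785, 0.0, 0.0, 0.0, -0.828, -0.3395, -0.3598, 0.0872, 0.0, 0.0, 0.0, -0.91, -0.3735, -0.3958, 0.0959, 0.0, 0.0, 0.0, -0.993, -0.4074, -0.4318, 0.1047, 0.0]
```

>>> move_arm(plan=[0,0,-0.166,-0.068,-0.072,0.017,0,0,0,-0.331,-0.136,-0.144,0.035,0,0,0,-0.414,-0.17,-0.18,0.044,0,0,0,-0.497,-0.204,-0.216,0.052,0,0,0,-0.58,-0.238,-0.252,0.061,0,0,0,-0.662,-0.272,-0.288,0.07,0,0,0,-0.745,-0.306,-0.324,0.0785,0,0,0,-0.828,-0.34,-0.36,0.087,0,0,0,-0.91,-0.3735,-0.396,0.096,0,0,0,-0.993,-0.4074,-0.432,0.105,0,0,0,-0.993,-0.4074,-0.432,0.105,0])

```text
clock: 2.58
position: [0.4511, -0.0, 0.2994]
ee_rot: [-0.273, 0.962, -0.0, -0.0]
ft_force: [0.6, 0.0, -0.4]
grip_width: 0.0
grasp_force: 0.0
```

```bash
cat > b.py <<'E'
from h import *
import sys
np.set_printoptions(precision=4,suppress=True)
o=manip.get_obs(); print(o["clock"],o["position"],o["joint_pos"])
p=shot("wrist"); save(p,sys.argv[1])
for l in ["unit_a","roller_a","tip_a"]:
    for d in manip.tip_of(p,l)[:3]: print(l,round(d["conf"],2),w(p,d["position"]))
E
python3 b.py w1.png; python3 -c "
from h import *
rows([push('L',212,.204)],0)"
```

```text
2.575 [ 0.4511 -0.      0.2994] [-0.491   0.0299  0.3987  2.0499 -0.0123  1.0645  2.0379]
unit_a 0.78 [ 0.5112 -0.0719  0.0141]
unit_a 0.78 [0.493  0.0555 0.0103]
unit_a 0.68 [0.3659 0.1803 0.001 ]
roller_a 0.95 [0.3686 0.1724 0.0163]
roller_a 0.94 [0.4891 0.0556 0.033 ]
roller_a 0.57 [ 0.5068 -0.0736  0.0332]
tip_a 0.95 [0.4245 0.0282 0.0394]
tip_a 0.63 [ 0.4376 -0.0788  0.035 ]
[0.0, 0.0, 0.001, 0.0003, -0.0008, 0.0959, 0.0]
```

>>> move_arm(plan=[0,0,0,0,-0.001,0.04,0,0,0,0,0,-0.001,0.075,0,0,0,0,0,-0.001,0.095,0,0,0,0,0,-0.001,0.096,0])

```text
clock: 3.28
position: [0.4507, 0.0036, 0.2028]
ee_rot: [-0.276, 0.961, 0.0, -0.001]
ft_force: [0.1, 0.3, -0.2]
grip_width: -0.001
grasp_force: 0.0
```

```bash
sed -i 's/.4917,.0516/.4915,.053/; s/.513,-.0762/.512,-.0755/' h.py
cat > pp.py <<'E'
from h import *
import sys
k=sys.argv[1]; a0,st,n=map(float,sys.argv[2:5]); o=manip.get_obs(); print(o["clock"],o["position"],o["ft_force"],o["grip_width"])
rows([push(k,a0+st*i,.204) for i in range(1,int(n)+1)],0)
E
python3 pp.py L 212 -7 7
```

```text
3.275 [0.450718   0.00360533 0.20283206] [ 0.06798371  0.29286006 -0.18063601] -0.0014824712105524758
[0.001, -0.002, 0.124, 0.0011, 0.0087, -0.0012, 0.0, 0.001, -0.002, 0.246, 0.002, 0.0164, -0.0011, 0.0, 0.001, -0.002, 0.368, 0.002, 0.024, -0.0011, 0.0, 0.0, -0.002, 0.49, 0.0011, 0.0317, -0.0011, 0.0, 0.0, -0.002, 0.612, -0.0008, 0.0391, -0.0011, 0.0, 0.0, -0.002, 0.734, -0.0035, 0.0463, -0.0011, 0.0, -0.0, -0.002, 0.857, -0.0071, 0.0531, -0.0011, 0.0]
```

>>> move_arm(plan=[0,0,0.124,0.001,0.0085,-0.001,0,0,0,0.246,0.002,0.0165,-0.001,0,0,0,0.368,0.002,0.024,-0.001,0,0,0,0.49,0.001,0.0315,-0.001,0,0,0,0.612,-0.001,0.039,-0.001,0,0,0,0.734,-0.0035,0.046,-0.001,0,0,0,0.857,-0.007,0.053,-0.001,0])

```text
clock: 4.15
position: [0.4293, 0.052, 0.2058]
ee_rot: [0.151, 0.989, 0.0, 0.0]
ft_force: [-1.3, -2.8, 0.4]
grip_width: 0.005
grasp_force: 1.3
```

```bash
python3 pp.py L 163 -7 4;python3 pp.py L 163 -7 8
```

```text
4.15 [0.42925582 0.05197485 0.20584351] [-1.25089476 -2.77844777  0.3851395 ] 0.005064519643005655
[0.001, 0.001, 0.117, 0.0027, 0.0076, 0.0018, 0.0, 0.001, 0.001, 0.239, 0.0037, 0.0152, 0.0019, 0.0, 0.001, 0.0, 0.361, 0.0037, 0.0229, 0.0019, 0.0, 0.001, 0.0, 0.483, 0.0028, 0.0306, 0.0019, 0.0]
4.15 [0.42925582 0.05197485 0.20584351] [-1.25089476 -2.77844777  0.3851395 ] 0.005064519643005655
[0.001, 0.001, 0.117, 0.0027, 0.0076, 0.0018, 0.0, 0.001, 0.001, 0.239, 0.0037, 0.0152, 0.0019, 0.0, 0.001, 0.0, 0.361, 0.0037, 0.0229, 0.0019, 0.0, 0.001, 0.0, 0.483, 0.0028, 0.0306, 0.0019, 0.0, 0.001, 0.0, 0.605, 0.001, 0.038, 0.0019, 0.0, 0.001, 0.0, 0.728, -0.0017, 0.0452, 0.0019, 0.0, 0.001, 0.0, 0.85, -0.0052, 0.052, 0.0019, 0.0, 0.001, 0.0, 0.972, -0.0096, 0.0583, 0.0019, 0.0]
```

>>> move_arm(plan=[0,0,0.117,0.0025,0.0075,0.002,0,0,0,0.239,0.0035,0.015,0.002,0,0,0,0.361,0.0035,0.023,0.002,0,0,0,0.483,0.003,0.0305,0.002,0])

```text
clock: 4.65
position: [0.4354, 0.0822, 0.2038]
ee_rot: [0.382, 0.924, 0.001, 0.0]
ft_force: [-1.1, -1.0, -0.1]
grip_width: -0.0
grasp_force: 0.5
```

```bash
python3 pp.py L 135 -7 5
```

```text
4.65 [0.43540692 0.08216603 0.20380325] [-1.13323237 -1.04761297 -0.07583851] -0.0003403093003569654
[0.001, -0.0, 0.123, 0.0016, 0.0075, -0.0002, 0.0, 0.001, -0.0, 0.245, 0.0025, 0.0151, -0.0002, 0.0, 0.001, -0.0, 0.367, 0.0025, 0.0228, -0.0002, 0.0, 0.001, -0.0, 0.489, 0.0016, 0.0304, -0.0002, 0.0, 0.001, -0.001, 0.611, -0.0003, 0.0379, -0.0002, 0.0]
```

>>> move_arm(plan=[0,0,0.123,0.0015,0.0075,0,0,0,0,0.245,0.0025,0.015,0,0,0,0,0.367,0.0025,0.023,0,0])

```text
clock: 5.03
position: [0.4497, 0.1005, 0.2038]
ee_rot: [0.545, 0.839, 0.001, -0.0]
ft_force: [-1.9, -1.0, 1.2]
grip_width: 0.001
grasp_force: 1.1
```

```bash
cat > c.py <<'E'
from h import *
import sys
np.set_printoptions(precision=4,suppress=True)
for c in ["top","side","wrist"]:
    p=shot(c); save(p,c+sys.argv[1]+".png")
    for l in ["roller_a","tip_a"]:
        for d in manip.tip_of(p,l)[:5]:
            q=w(p,d["position"])
            if q[0]>.4: print(c,l,round(d["conf"],2),q)
E
python3 pp.py L 114 -7 3; python3 c.py 2
```

```text
5.025 [0.44972959 0.10045023 0.2037567 ] [-1.87806465 -1.04601926  1.17100524] 0.0008783986590830019
[0.001, -0.001, 0.122, 0.0015, 0.0073, -0.0002, 0.0, 0.001, -0.001, 0.245, 0.0025, 0.0149, -0.0002, 0.0, 0.0, -0.001, 0.367, 0.0025, 0.0226, -0.0002, 0.0]
top roller_a 0.64 [ 0.7637 -0.0278  0.0029]
top roller_a 0.57 [ 0.5104 -0.076   0.03  ]
top roller_a 0.5 [0.4902 0.0524 0.0313]
top tip_a 0.67 [ 0.4379 -0.0869  0.0388]
side roller_a 0.65 [0.4928 0.054  0.0366]
side roller_a 0.55 [ 0.5119 -0.074   0.0325]
side tip_a 0.61 [ 0.4338 -0.0858  0.0397]
side tip_a 0.59 [0.4615 0.1202 0.0421]
wrist tip_a 0.77 [0.4622 0.1226 0.0379]
```

>>> move_arm(plan=[0,0,0.122,0.0015,0.0075,0,0,0,0,0.245,0.0025,0.015,0,0,0,0,0.367,0.0025,0.0225,0,0,0,0,0.489,0.0015,0.03,0,0])

```text
clock: 5.98
position: [0.4763, 0.1132, 0.2026]
ee_rot: [0.731, 0.682, -0.0, -0.0]
ft_force: [-1.0, -0.2, 1.7]
grip_width: 0.002
grasp_force: 0.6
```

```bash
python3 -c "
from h import *
o=manip.get_obs();print(o['torque'],o['joint_velocities'],o['ft_force'])
a=T(); b=a.copy(); b[0,3]-=.02; b[2,3]+=.0; c=a.copy(); c[0,3]-=.02; c[2,3]=.29
t=push('R',172,.29); print(t); rows([b,c]+line(c,t,12),0)"
```

```text
[ 0.09409426  0.20594061 -0.01389707] [-0.09299956  0.15326781  0.14603646 -0.14678175 -0.14277497  0.04298645
 -0.85117352] [-1.02967521 -0.20180228  1.72422621]
[[ 0.99026807 -0.1391731   0.          0.4552282 ]
 [-0.1391731  -0.99026807  0.         -0.04833452]
 [ 0.          0.         -1.          0.29      ]
 [ 0.          0.          0.          1.        ]]
[0.0, -0.0, 0.0, -0.0014, -0.02, 0.0, 0.0, 0.0, -0.0, 0.0, -0.0014, -0.0201, -0.0874, 0.0, -0.0, 0.0, 0.137, -0.0148, -0.0192, -0.0874, 0.0, -0.0, 0.0, 0.273, -0.0283, -0.0183, -0.0874, 0.0, -0.0, 0.0, 0.41, -0.0417, -0.0175, -0.0874, 0.0, -0.0, 0.0, 0.547, -0.0551, -0.0166, -0.0874, 0.0, -0.0, 0.0, 0.683, -0.0686, -0.0158, -0.0874, 0.0, -0.0, 0.0, 0.82, -0.082, -0.0149, -0.0874, 0.0, -0.001, 0.001, 0.957, -0.0954, -0.0141, -0.0874, 0.0, -0.001, 0.001, 1.093, -0.1088, -0.0132, -0.0874, 0.0, -0.001, 0.001, 1.23, -0.1223, -0.0123, -0.0874, 0.0, -0.001, 0.001, 1.367, -0.1357, -0.0115, -0.0874, 0.0, -0.001, 0.001, 1.504, -0.1491, -0.0106, -0.0874, 0.0, -0.001, 0.001, 1.64, -0.1626, -0.0098, -0.0874, 0.0]
```

>>> move_arm(plan=[0,0,0,-0.001,-0.02,0,0,0,0,0,-0.001,-0.02,-0.06,0,0,0,0.137,-0.015,-0.019,-0.087,0,0,0,0.32,-0.032,-0.018,-0.087,0,0,0,0.5,-0.05,-0.017,-0.087,0,0,0,0.68,-0.0686,-0.016,-0.087,0,0,0,0.86,-0.086,-0.015,-0.087,0,0,0,1.04,-0.103,-0.0135,-0.087,0,0,0,1.23,-0.122,-0.0123,-0.087,0,0,0,1.41,-0.14,-0.011,-0.087,0,0,0,1.56,-0.155,-0.01,-0.087,0,0,0,1.64,-0.1626,-0.01,-0.087,0])

```text
clock: 7.48
position: [0.4554, -0.0496, 0.2897]
ee_rot: [0.998, -0.07, 0.0, -0.0]
ft_force: [-0.7, -0.1, -0.3]
grip_width: 0.003
grasp_force: 0.0
```

```bash
python3 -c "
from h import *
o=manip.get_obs();print(o['position'],o['ft_force'],o['joint_pos'])
rows([push('R',172,.204)],0)"
```

```text
[ 0.45542038 -0.04955487  0.28971725] [-0.68602654 -0.05564888 -0.33657851] [-0.80079374  0.06109315  0.84655185  2.06062091 -0.05320954  1.04105931
 -1.63966096]
[-0.0, -0.0, -0.001, -0.0004, -0.0012, 0.0857, 0.0]
```

>>> move_arm(plan=[0,0,0,0,-0.001,0.04,0,0,0,0,0,-0.001,0.075,0,0,0,0,0,-0.001,0.086,0,0,0,0,0,-0.001,0.086,0])

```text
clock: 7.98
position: [0.4557, -0.0477, 0.2038]
ee_rot: [0.998, -0.068, -0.0, 0.0]
ft_force: [0.2, 0.5, 0.1]
grip_width: 0.003
grasp_force: 0.0
```

```bash
python3 pp.py R 172 7 7
```

```text
7.975 [ 0.45572747 -0.04771533  0.20378793] [0.15357205 0.45325341 0.07607475] 0.002854206174621293
[0.001, 0.001, -0.119, -0.0023, 0.0081, -0.0002, 0.0, 0.001, 0.001, -0.241, -0.0033, 0.0158, -0.0002, 0.0, 0.0, 0.001, -0.363, -0.0033, 0.0234, -0.0002, 0.0, 0.0, 0.001, -0.485, -0.0024, 0.0311, -0.0002, 0.0, 0.0, 0.001, -0.608, -0.0006, 0.0385, -0.0002, 0.0, 0.0, 0.001, -0.73, 0.0021, 0.0457, -0.0002, 0.0, 0.0, 0.001, -0.852, 0.0057, 0.0525, -0.0002, 0.0]
```

>>> move_arm(plan=[0,0,-0.119,-0.0025,0.008,0,0,0,0,-0.241,-0.0035,0.016,0,0,0,0,-0.363,-0.0035,0.0235,0,0,0,0,-0.485,-0.0025,0.031,0,0,0,0,-0.608,-0.0005,0.0385,0,0,0,0,-0.73,0.002,0.0455,0,0,0,0,-0.852,0.0055,0.0525,0,0])

```text
clock: 8.85
position: [0.4548, -0.1006, 0.2054]
ee_rot: [0.936, 0.352, 0.001, 0.0]
ft_force: [-0.5, 1.0, 0.4]
grip_width: 0.003
grasp_force: 0.1
```

```bash
python3 pp.py R 221 7 4
```

```text
8.85 [ 0.45477327 -0.10058299  0.20537213] [-0.46723964  0.99221964  0.4162009 ] 0.0028725935163554533
[0.001, -0.002, -0.118, -0.0023, 0.0071, 0.0014, 0.0, 0.002, -0.002, -0.24, -0.0032, 0.0147, 0.0014, 0.0, 0.002, -0.002, -0.362, -0.0033, 0.0224, 0.0014, 0.0, 0.002, -0.002, -0.484, -0.0024, 0.03, 0.0014, 0.0]
```

>>> move_arm(plan=[0,0,-0.118,-0.0025,0.007,0.0015,0,0,0,-0.24,-0.003,0.0145,0.0015,0,0,0,-0.362,-0.0035,0.0225,0.0015,0,0,0,-0.484,-0.0025,0.03,0.0015,0])

```text
clock: 9.35
position: [0.4727, -0.125, 0.204]
ee_rot: [0.824, 0.566, 0.001, 0.001]
ft_force: [0.3, 0.3, -0.5]
grip_width: -0.001
grasp_force: 0.1
```

```bash
python3 pp.py R 249 7 4; python3 c.py 3
```

```text
9.35 [ 0.47265558 -0.12495013  0.2039711 ] [ 0.28189357  0.31662527 -0.5017644 ] -0.001098882584288817
[0.002, -0.001, -0.123, -0.0016, 0.0075, -0.0, 0.0, 0.002, -0.001, -0.245, -0.0025, 0.0151, 0.0, 0.0, 0.002, -0.001, -0.367, -0.0025, 0.0228, 0.0, 0.0, 0.003, -0.0, -0.489, -0.0016, 0.0304, 0.0, 0.0]
top roller_a 0.87 [0.4894 0.0518 0.0328]
top roller_a 0.72 [ 0.5121 -0.0745  0.0317]
top tip_a 0.95 [0.4992 0.1305 0.0366]
top tip_a 0.3 [0.7856 0.107  0.0028]
side roller_a 0.59 [0.4925 0.0552 0.0347]
side tip_a 0.81 [0.5046 0.1239 0.0405]
side tip_a 0.57 [ 0.4835 -0.1463  0.0405]
wrist roller_a 0.66 [ 0.5046 -0.0732  0.0355]
wrist tip_a 0.81 [ 0.4836 -0.1417  0.0413]
```

>>> move_arm(plan=[0,0,-0.123,-0.0015,0.0075,0,0,0,0,-0.245,-0.0025,0.015,0,0])

```text
clock: 10.05
position: [0.485, -0.1322, 0.2022]
ee_rot: [0.749, 0.663, -0.0, -0.0]
ft_force: [-0.5, -0.7, 0.1]
grip_width: 0.003
grasp_force: 0.1
```

```bash
python3 pp.py R 263 7 2
```

```text
10.05 [ 0.48501268 -0.13217824  0.20216354] [-0.49379167 -0.65966808  0.07781991] 0.00292150266575316
[-0.0, -0.0, -0.122, -0.0023, 0.0083, -0.0018, 0.0, -0.0, -0.0, -0.245, -0.0033, 0.016, -0.0018, 0.0]
```

>>> move_arm(plan=[0,0,-0.122,-0.0025,0.0085,-0.0015,0,0,0,-0.245,-0.0035,0.016,-0.0015,0])

```text
clock: 10.3
position: [0.5006, -0.1378, 0.2037]
ee_rot: [0.663, 0.749, -0.0, -0.0]
ft_force: [0.2, -0.6, 0.3]
grip_width: 0.0
grasp_force: 0.1
```

```bash
python3 -c "
from h import *
o=manip.get_obs();print(o['position'],o['ft_force'],o['joint_pos'])
a=T(); b=a.copy(); b[0,3]-=.02; c=b.copy(); c[2,3]=.3
t=pose(.512,-.0755,.3,0); rows([b,c]+line(c,t,3),[0,0,.06,.07,.07])"
```

```text
[ 0.50056948 -0.1378492   0.20371218] [ 0.24054453 -0.58033524  0.26374259] [-0.25523306  0.34175943  0.50095411  1.96740328 -0.20982924  0.88282413
  0.47786095]
[0.0, 0.0, -0.0, 0.0024, -0.0199, 0.0, 0.0, 0.0, 0.0, -0.0, 0.0024, -0.0199, -0.0963, 0.0, -0.0, -0.0, 0.041, 0.0218, -0.0069, -0.0963, 0.06, -0.0, -0.0, 0.082, 0.0411, 0.006, -0.0963, 0.07, -0.0, -0.0, 0.122, 0.0605, 0.0189, -0.0963, 0.07]
```

>>> move_arm(plan=[0,0,0,0.0025,-0.02,0,0,0,0,0,0.0025,-0.02,-0.06,0,0,0,0.04,0.022,-0.007,-0.096,0.06,0,0,0.08,0.041,0.006,-0.096,0.07,0,0,0.122,0.0605,0.019,-0.096,0.07,0,0,0.122,0.0605,0.019,-0.096,0.07])

```text
clock: 11.05
position: [0.5125, -0.0737, 0.2996]
ee_rot: [0.707, 0.707, 0.0, -0.0]
ft_force: [-0.1, -0.5, 0.5]
grip_width: 0.814
grasp_force: 0.0
```

```bash
python3 c.py 4; python3 -c "
from h import *
print(T(),manip.get_obs()['grip_width'])"
```

```text
top roller_a 0.93 [0.4907 0.0499 0.0353]
top tip_a 0.75 [0.5032 0.1261 0.038 ]
side roller_a 0.87 [ 0.5132 -0.0728  0.0341]
side roller_a 0.76 [0.4925 0.0539 0.0349]
side tip_a 0.69 [ 0.5188 -0.149   0.0414]
side tip_a 0.56 [0.505  0.1262 0.0396]
wrist roller_a 0.9 [0.4874 0.0546 0.0337]
wrist roller_a 0.68 [ 0.5059 -0.0728  0.0326]
wrist tip_a 0.59 [0.4949 0.057  0.0094]
[[ 3.59725376e-03  9.99993530e-01 -1.25378235e-05  5.11907071e-01]
 [ 9.99993527e-01 -3.59725272e-03  8.17401863e-05 -7.59151278e-02]
 [ 8.16945557e-05 -1.28317825e-05 -9.99999997e-01  2.99694511e-01]
 [ 0.00000000e+00  0.00000000e+00  0.00000000e+00  1.00000000e+00]] 0.8178591870678817
```

View pics/wrist4.png

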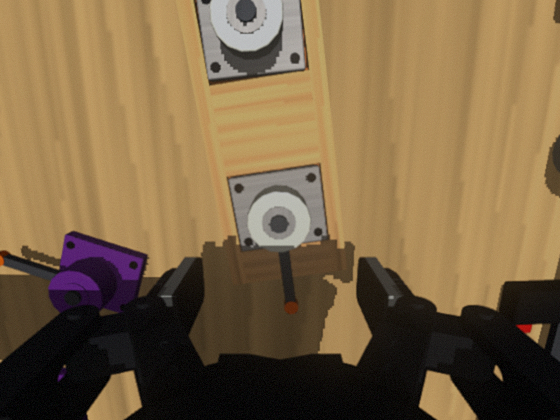

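```bash
cat > px.py <<'E'
from h import *
import sys
def px2w(p,uv,z):
    K=np.array([[p["fx"],0,p["cx"]],[0,p["fy"],p["cy"]],[0,0,1]])
    q=cv2.undistortPoints(np.array([[uv]],float),K,np.array(p["dist"])).ravel()
    d=p["c2w"][:3,:3]@np.append(q,1); o=p["c2w"][:3,3]; return o+d*(z-o[2])/d[2]
if __name__=="__main__":
    p=shot("wrist"); print(px2w(p,(279,223),.062), px2w(p,(246,10),.062))
E
python3 px.py
```

```text
[ 0.5106704  -0.07132918  0.062     ] [0.49221955 0.05625717 0.062     ]
```

>>> move_arm(plan=[0,0,0,0.002,-0.001,0.03,0.07,0,0,0,0.002,-0.001,0.06,0.07,0,0,0,0.002,-0.001,0.085,0.07,0,0,0,0.002,-0.001,0.0985,0.07,0,0,0,0.002,-0.001,0.0985,0.06,0,0,0,0.002,-0.001,0.0985,0.045,0,0,0,0.002,-0.001,0.0985,0.03,0,0,0,0.002,-0.001,0.0985,0.03,0,0,0,0.002,-0.001,0.0985,0.03], squeeze=40)

```text
clock: 12.68
position: [0.5113, -0.0737, 0.2023]
ee_rot: [0.708, 0.706, 0.001, 0.0]
ft_force: [-3.5, -0.6, 6.3]
grip_width: 0.5
grasp_force: 40.3
```

>>> move_arm(plan=[0,0,0,0,0,-0.006,0.03,0,0,0,0,0,-0.015,0.03,0,0,0,0,0,-0.03,0.03,0,0,0,0,0,-0.05,0.03,0,0,0,0,0,-0.075,0.03,0,0,0,0,0,-0.1,0.03,0,0,0,0,0,-0.11,0.03,0,0,0,0,0,-0.11,0.03])

```text
clock: 13.68
position: [0.5111, -0.0735, 0.3117]
ee_rot: [0.708, 0.706, 0.001, 0.0]
ft_force: [-0.3, 1.2, -6.4]
grip_width: 0.503
grasp_force: 42.3
```

```bash
python3 -c "
from h import *
p=shot('side'); save(p,'side5.png')
a=T(); t=pose(.5577,.341,a[2,3],0); rows([t],.03)"
```

```text
[-0.0, -0.0, -0.003, 0.4146, 0.0456, 0.0001, 0.03]
```

View pics/side5.png

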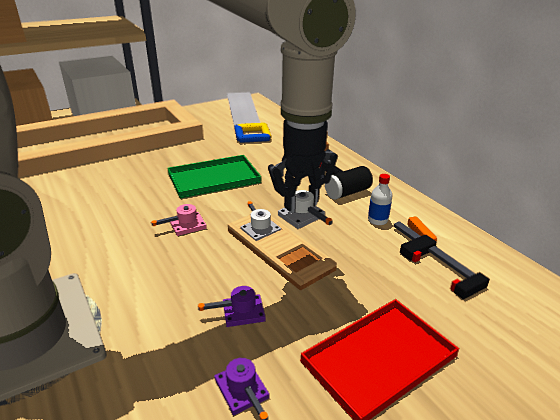

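The unit hangs level in the gripper at (303,205), and its pocket at (305,260) is empty. Next is the green tray.

>>> move_arm(plan=[0,0,0,0.02,0.002,0,0.03,0,0,0,0.06,0.006,0,0.03,0,0,0,0.105,0.011,0,0.03,0,0,0,0.15,0.016,0,0.03,0,0,0,0.195,0.021,0,0.03,0,0,0,0.24,0.026,0,0.03,0,0,0,0.285,0.031,0,0.03,0,0,0,0.33,0.036,0,0.03,0,0,0,0.37,0.041,0,0.03,0,0,0,0.4,0.044,0,0.03,0,0,0,0.4146,0.0456,0,0.03,0,0,0,0.4146,0.0456,0,0.03])

```text
clock: 15.22
position: [0.5576, 0.3413, 0.31]
ee_rot: [0.708, 0.706, -0.001, -0.0]
ft_force: [0.1, 0.4, -5.8]
grip_width: 0.498
grasp_force: 42.3
```

```bash
python3 -c "
from h import *
o=manip.get_obs(); print(o['position'],o['ft_force'])
for c in ['top','side','wrist']:
    p=shot(c); save(p,c+'6.png')
    for l in ['tray_green','unit_a']:
        for d in manip.tip_of(p,l)[:4]: print(c,l,round(d['conf'],2),w(p,d['position']).round(3))"
```

```text
[0.55763028 0.34125566 0.31003775] [ 0.05013414  0.39337098 -5.80479942]
top tray_green 0.83 [0.514 0.347 0.002]
top unit_a 0.9 [0.558 0.339 0.116]
top unit_a 0.88 [ 0.281 -0.28  -0.001]
top unit_a 0.77 [0.369 0.172 0.002]
top unit_a 0.72 [ 0.35  -0.141 -0.001]
side tray_green 0.66 [ 0.511  0.348 -0.   ]
side unit_a 0.9 [0.556 0.338 0.124]
side unit_a 0.9 [0.367 0.174 0.   ]
side unit_a 0.81 [ 0.276 -0.277 -0.001]
side unit_a 0.77 [0.492 0.055 0.013]
wrist tray_green 0.94 [ 0.507  0.345 -0.   ]
wrist unit_a 0.9 [0.366 0.176 0.001]
wrist unit_a 0.75 [0.557 0.339 0.123]
```

View pics/wrist6.png

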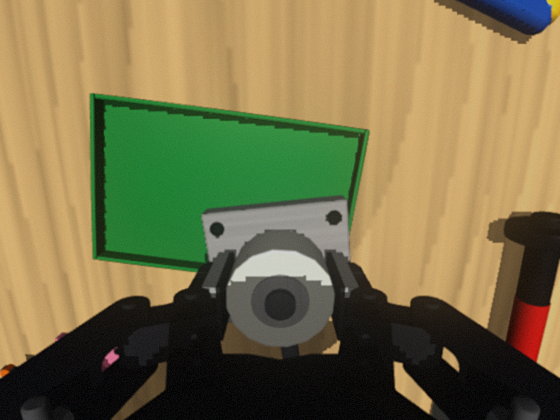

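>>> move_arm(plan=[0,0,0,0,-0.005,0.02,0.03,0,0,0,0,-0.005,0.05,0.03,0,0,0,0,-0.005,0.08,0.03,0,0,0,0,-0.005,0.1,0.03,0,0,0,0,-0.005,0.108,0.03,0,0,0,0,-0.005,0.111,0.03,0,0,0,0,-0.005,0.113,0.03,0,0,0,0,-0.005,0.114,0.03,0,0,0,0,-0.005,0.114,0.03])

```text
clock: 16.8
position: [0.553, 0.3411, 0.1976]
ee_rot: [0.708, 0.706, 0.0, -0.0]
ft_force: [-0.6, 0.5, -5.9]
grip_width: 0.494
grasp_force: 42.3
```

>>> move_arm(plan=[0,0,0,0,0,0.001,0.03,0,0,0,0,0,0.002,0.03,0,0,0,0,0,0.003,0.03,0,0,0,0,0,0.003,0.03])

```text
clock: 17.3
position: [0.5529, 0.341, 0.1945]
ee_rot: [0.708, 0.706, 0.0, -0.0]
ft_force: [-2.9, -0.4, -1.7]
grip_width: 0.5
grasp_force: 42.7
```

>>> move_arm(plan=[0,0,0,0,0,0.0005,0.03,0,0,0,0,0,0.0005,0.05,0,0,0,0,0,0.0,0.06,0,0,0,0,0,0.0,0.065,0,0,0,0,0,-0.001,0.068,0,0,0,0,0,-0.03,0.068,0,0,0,0,0,-0.07,0.068,0,0,0,0,0,-0.1,0.05,0,0,0,0,0,-0.1,0])

```text
clock: 18.42
position: [0.5537, 0.3413, 0.2972]
ee_rot: [0.708, 0.706, 0.003, 0.0]
ft_force: [0.6, -0.3, -0.0]
grip_width: 0.386
grasp_force: 0.0
```

```bash
python3 -c "
from h import *
o=manip.get_obs(); print(o['position'],o['grip_width'],o['joint_pos'].round(2))
for c in ['top','side','wrist']:
    p=shot(c); save(p,c+'7.png')
    for l in ['unit_a','tip_a']:
        for d in manip.tip_of(p,l)[:5]:
            q=w(p,d['position']); 
            if q[0]>.4: print(c,l,round(d['conf'],2),q.round(3))
# retest L: push arm back counter-clockwise from far side: arm at 83 deg
a0=83-16
b=T(); f=push('R',a0,.3) 
AX['X']=np.array([.4915,.0535])
t=push('X',a0,.3); rows(line(b,t,9),0)"
```

```text
[0.55367674 0.34126343 0.29717228] 0.3855889910713496 [-0.84  0.47  0.29  1.53 -0.14  1.16 -0.53]
top unit_a 0.9 [0.556 0.341 0.   ]
top unit_a 0.57 [0.493 0.051 0.015]
top tip_a 0.63 [0.502 0.127 0.037]
top tip_a 0.56 [0.56  0.266 0.035]
side unit_a 0.74 [0.551 0.34  0.004]
side unit_a 0.7 [0.491 0.053 0.012]
side tip_a 0.89 [0.506 0.123 0.041]
side tip_a 0.71 [0.563 0.268 0.03 ]
side tip_a 0.62 [0.555 0.339 0.021]
wrist unit_a 0.65 [0.554 0.342 0.007]
[-0.0, -0.0, -0.305, -0.0266, -0.0022, -0.0007, 0.0, -0.0, -0.0, -0.61, -0.0533, -0.0044, -0.0014, 0.0, -0.0, -0.0, -0.914, -0.0799, -0.0066, -0.0021, 0.0, -0.0, -0.0, -1.219, -0.1065, -0.0087, -0.0028, 0.0, -0.0, -0.0, -1.524, -0.1332, -0.0109, -0.0035, 0.0, -0.001, -0.001, -1.829, -0.1598, -0.0131, -0.0042, 0.0, -0.001, -0.001, -2.134, -0.1864, -0.0153, -0.0049, 0.0, -0.001, -0.001, -2.438, -0.2131, -0.0175, -0.0056, 0.0, -0.001, -0.001, -2.743, -0.2397, -0.0197, -0.0062, 0.0]
```

```bash
cat > bk.py <<'E'
from h import *
A=np.array([.4915,.0535])
def back(al,z):
    p=A+.06*u(al)-.019*u(al+90); return pose(*p,z,al-90)
E
python3 -c "
from bk import *
t=back(64,.29); print(t[:3,3]); rows(line(T(),t,5),0)
rows([back(64,.204)],0,base=t)
b=back(64,.204)
rows([back(64+8*i,.204) for i in range(1,9)],0,base=b)"
```

```text
[0.53487936 0.09909859 0.29      ]
[-0.0, 0.0, 0.09, -0.0484, -0.0034, 0.0008, 0.0, -0.0, 0.0, 0.18, -0.0968, -0.0069, 0.0015, 0.0, -0.0, 0.0, 0.27, -0.1451, -0.0103, 0.0023, 0.0, -0.0, 0.001, 0.361, -0.1935, -0.0138, 0.003, 0.0, -0.001, 0.001, 0.451, -0.2419, -0.0172, 0.0038, 0.0]
[0.0, 0.0, 0.0, 0.0, 0.0, 0.086, 0.0]
[0.0, 0.0, -0.14, 0.0021, -0.0085, 0.0, 0.0, 0.0, 0.0, -0.279, 0.0029, -0.0173, 0.0, 0.0, 0.0, 0.0, -0.419, 0.0025, -0.026, 0.0, 0.0, 0.0, 0.0, -0.559, 0.001, -0.0347, 0.0, 0.0, 0.0, 0.0, -0.698, -0.0018, -0.043, 0.0, 0.0, 0.0, 0.0, -0.838, -0.0057, -0.0509, 0.0, 0.0, 0.0, 0.0, -0.977, -0.0107, -0.0581, 0.0, 0.0, 0.0, 0.0, -1.117, -0.0166, -0.0646, 0.0, 0.0]
```

>>> move_arm(plan=[0,0,0.09,-0.048,-0.003,0,0,0,0,0.18,-0.097,-0.007,0,0,0,0,0.27,-0.145,-0.01,0,0,0,0,0.36,-0.1935,-0.014,0.003,0,0,0,0.45,-0.242,-0.017,0.004,0,0,0,0.45,-0.242,-0.017,0.004,0,0,0,0.45,-0.242,-0.017,0.045,0,0,0,0.45,-0.242,-0.017,0.08,0,0,0,0.45,-0.242,-0.017,0.093,0,0,0,0.45,-0.242,-0.017,0.093,0])

```text
clock: 20.12
position: [0.5352, 0.0994, 0.201]
ee_rot: [0.848, 0.53, -0.001, -0.0]
ft_force: [0.5, 0.3, -0.7]
grip_width: 0.0
grasp_force: 0.0
```

>>> move_arm(plan=[0,0,-0.14,0.002,-0.0085,0,0,0,0,-0.28,0.003,-0.0175,0,0,0,0,-0.42,0.0025,-0.026,0,0,0,0,-0.56,0.001,-0.035,0,0])

```text
clock: 20.62
position: [0.505, 0.1158, 0.2032]
ee_rot: [0.666, 0.746, 0.002, 0.001]
ft_force: [1.3, -0.3, -1.1]
grip_width: -0.004
grasp_force: 1.0
```

>>> move_arm(plan=[0,0,-0.14,0.002,-0.0085,0,0,0,0,-0.28,0.003,-0.0175,0,0])

```text
clock: 20.88
position: [0.4874, 0.1171, 0.2033]
ee_rot: [0.556, 0.831, 0.002, 0.001]
ft_force: [0.9, -0.2, -0.0]
grip_width: -0.002
grasp_force: 0.2
```

```bash
python3 -c "
from h import *
a=T(); c=a.copy(); c[:3,3]+=a[:3,1]*.015; d=c.copy(); d[2,3]=.28
e=pose(.492,.0535,.28,22); f=pose(.492,.0535,.202,22)
rows([c,d]+line(d,e,2)+line(e,f,3),[0,0,.04,.07,.07,.07,.07])"
```

```text
[-0.0, 0.0, -0.0, 0.0, 0.015, 0.0, 0.0, -0.0, 0.0, -0.0, -0.0, 0.0153, -0.0767, 0.0, 0.002, -0.0, 0.004, -0.0303, -0.0022, -0.0767, 0.04, 0.004, -0.0, 0.008, -0.0605, -0.0197, -0.0768, 0.07, 0.004, -0.0, 0.008, -0.0605, -0.0198, -0.0508, 0.07, 0.004, -0.0, 0.008, -0.0605, -0.0199, -0.0248, 0.07, 0.004, -0.0, 0.008, -0.0605, -0.02, 0.0012, 0.07]
```

>>> move_arm(plan=[0,0,0,0,0.015,0,0,0,0,0,0,0.015,-0.05,0,0,0,0,0,0.015,-0.077,0.04,0,0,0,-0.03,-0.002,-0.077,0.07,0,0,0.008,-0.0605,-0.02,-0.077,0.07,0,0,0.008,-0.0605,-0.02,-0.077,0.07,0,0,0.008,-0.0605,-0.02,-0.077,0.07])

```text
clock: 21.75
position: [0.4917, 0.0535, 0.279]
ee_rot: [0.562, 0.827, 0.001, 0.0]
ft_force: [0.0, 0.3, 0.8]
grip_width: 0.819
grasp_force: 0.0
```

```bash
python3 -c "
from h import *
from px import px2w
o=manip.get_obs(); print(o['position'],o['grip_width'])
for c in ['top','side','wrist']:
    p=shot(c); save(p,c+'8.png')
    for l in ['roller_a','unit_a','tip_a']:
        for d in manip.tip_of(p,l)[:5]:
            q=w(p,d['position']); 
            if q[0]>.4 and q[1]<.2: print(c,l,round(d['conf'],2),q.round(3))"
```

```text
[0.49168193 0.05345316 0.27898596] 0.8191859878616466
side roller_a 0.96 [0.492 0.052 0.033]
side unit_a 0.75 [ 0.762 -0.026 -0.001]
side unit_a 0.74 [0.49  0.055 0.012]
side tip_a 0.83 [0.454 0.117 0.041]
wrist roller_a 0.59 [0.493 0.053 0.033]
wrist unit_a 0.72 [0.493 0.056 0.01 ]
wrist tip_a 0.55 [0.453 0.119 0.041]
```

View pics/wrist8.png

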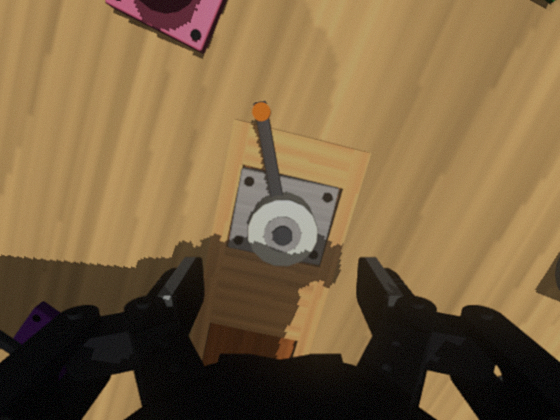

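The roller is centred between the pads at (282,233), with the arm up at (262,112). The push forces were not conclusive, so I'll grip the roller and twist it in the pocket to read the torque directly.

>>> move_arm(plan=[0,0,0,0.0005,0,0.03,0.07,0,0,0,0.0005,0,0.06,0.07,0,0,0,0.0005,0,0.077,0.07,0,0,0,0.0005,0,0.077,0.06,0,0,0,0.0005,0,0.077,0.045,0,0,0,0.0005,0,0.077,0.03,0,0,0,0.0005,0,0.077,0.03,0,0,0,0.0005,0,0.077,0.03], squeeze=40)

```text
clock: 23.35
position: [0.4915, 0.0534, 0.2025]
ee_rot: [0.561, 0.828, 0.001, 0.001]
ft_force: [1.9, -0.1, 7.0]
grip_width: 0.5
grasp_force: 41.5
```

```bash
python3 -c "
from h import *
o=manip.get_obs(); print(o['position'],o['grip_width'],o['ft_force'],o['torque'])
o=manip.camera('top'); o=manip.get_obs(); print(o['ft_force'],o['torque'])"
```

```text
[0.49145408 0.05336462 0.20253117] 0.499898361281787 [ 1.90070657 -0.05505366  7.03341422] [-0.02628193 -0.28851649 -0.03934681]
[ 1.49535050e+00 -1.38077137e-03  7.49374727e+00] [ 0.02438097 -0.34826474 -0.03864828]
```

>>> move_arm(plan=[0,0,0.1,0,0,0,0.03,0,0,0.22,0,0,0,0.03,0,0,0.34,0,0,0,0.03])

```text
clock: 23.78
position: [0.4912, 0.0534, 0.2025]
ee_rot: [0.695, 0.719, 0.001, 0.0]
ft_force: [-1.4, -1.0, 10.6]
grip_width: 0.501
grasp_force: 41.9
```

```bash
python3 -c "
from h import *
o=manip.get_obs(); print(o['position'],o['joint_velocities'][6],o['ft_force'],o['torque'])"
```

```text
[0.49119077 0.0533572  0.20248032] -0.9035245524118874 [-1.39610096 -0.95687387 10.63846941] [0.01523462 0.26003894 0.20195108]
```

>>> move_arm(plan=[0,0,0.12,0,0,0,0.03,0,0,0.24,0,0,0,0.03])

```text
clock: 24.02
position: [0.491, 0.0533, 0.2025]
ee_rot: [0.776, 0.631, 0.001, 0.0]
ft_force: [-2.1, -1.4, 12.9]
grip_width: 0.498
grasp_force: 42.1
```

```bash
python3 -c "
from h import *
o=manip.get_obs(); print(o['position'],o['joint_velocities'][6],o['ft_force'],o['torque'])
for i in range(4):
  manip.camera('top'); o=manip.get_obs(); print(o['joint_velocities'][6],o['torque'])"
```

```text
[0.49102239 0.05332668 0.20245359] -0.9035772399207754 [-2.08702145 -1.42983054 12.93497237] [-0.05218155  0.54498841 -0.09096433]
0.1560466897425219 [-0.32298082  0.46767991 -0.07366127]
0.08129674907725806 [-0.11821867  0.4432595  -0.06440464]
0.02407135090482435 [-0.12629957  0.44509958 -0.11080592]
0.007077411233886768 [-0.02743048  0.50820031 -0.00544119]
```

>>> move_arm(plan=[0,0,-0.06,0,0,-0.0008,0.03,0,0,-0.17,0,0,-0.0008,0.03])

```text
clock: 24.48
position: [0.4909, 0.0533, 0.2026]
ee_rot: [0.717, 0.697, 0.001, 0.0]
ft_force: [4.3, 1.2, -0.1]
grip_width: 0.497
grasp_force: 41.8
```

```bash
cat > q.py <<'E'
from h import *
np.set_printoptions(precision=3,suppress=True)
o=manip.get_obs(); print(o['joint_velocities'][6],o['ft_force'],o['torque'],o['tau'])
E
python3 q.py
```

```text
0.8458012273750526 [ 4.305  1.222 -0.11 ] [ 0.232 -0.694 -0.247] [ -1.433 -45.093   4.808 -28.333   0.112   0.98   -1.937]
```

>>> move_arm(plan=[0,0,-0.12,0,0,0,0.03])

```text
clock: 24.6
position: [0.491, 0.0534, 0.2026]
ee_rot: [0.674, 0.739, 0.001, 0.0]
ft_force: [3.6, -0.0, -1.4]
grip_width: 0.499
grasp_force: 41.7
```

```bash
python3 q.py
```

```text
0.9070115238244946 [ 3.613 -0.009 -1.421] [ 0.061 -0.704 -0.116] [ -1.346 -45.605   4.664 -28.293  -0.119   1.118  -1.949]
```

>>> move_arm(plan=[0,0,-0.12,0,0,0,0.03])

```text
clock: 24.72
position: [0.4911, 0.0534, 0.2026]
ee_rot: [0.628, 0.778, 0.001, 0.001]
ft_force: [3.8, -1.0, -0.6]
grip_width: 0.5
grasp_force: 41.7
```

```bash
python3 q.py
```

```text
0.9049743310314666 [ 3.801 -0.994 -0.576] [ 0.002 -0.742  0.   ] [ -1.143 -46.007   4.583 -28.328  -0.169   1.148  -1.935]
```

>>> move_arm(plan=[0,0,-0.12,0,0,0,0.03])

```text
clock: 24.85
position: [0.4911, 0.0534, 0.2026]
ee_rot: [0.58, 0.814, 0.001, 0.001]
ft_force: [4.7, 0.6, -2.1]
grip_width: 0.502
grasp_force: 41.6
```

```bash
python3 q.py
```

```text
0.9032352874496548 [ 4.704  0.6   -2.114] [ 0.302 -1.071 -0.284] [ -1.179 -46.421   4.378 -27.99    0.148   1.555  -1.707]
```

>>> move_arm(plan=[0,0,0.12,0,0,0,0.03])

```text
clock: 24.98
position: [0.491, 0.0534, 0.2026]
ee_rot: [0.629, 0.777, 0.001, 0.0]
ft_force: [2.0, -0.0, 0.1]
grip_width: 0.499
grasp_force: 41.9
```

```bash
python3 q.py
```

```text
-1.0112386805856612 [ 2.019 -0.026  0.129] [ 0.007 -0.526  0.229] [  1.808 -45.738   3.301 -28.62    0.138   0.737   3.969]
```

>>> move_arm(plan=[0,0,0.12,0,0,0,0.03])

```text
clock: 25.1
position: [0.4909, 0.0532, 0.2025]
ee_rot: [0.676, 0.737, 0.001, 0.0]
ft_force: [2.2, 0.5, 1.0]
grip_width: 0.496
grasp_force: 42.0
```

```bash
python3 q.py
```

```text
-0.9101318891704813 [2.151 0.547 0.985] [ 0.064 -0.395 -0.047] [  0.939 -45.257   3.128 -28.778  -0.022   0.535   1.975]
```

>>> move_arm(plan=[0,0,0.12,0,0,0,0.03])

```text
clock: 25.22
position: [0.4908, 0.0533, 0.2025]
ee_rot: [0.719, 0.695, 0.001, 0.0]
ft_force: [1.8, -2.5, 1.8]
grip_width: 0.502
grasp_force: 42.1
```

```bash
python3 q.py
```

```text
-0.9049601754464066 [ 1.76  -2.546  1.798] [-0.478 -0.311  0.035] [  1.109 -44.962   3.499 -28.773  -0.297   0.39    1.733]
```

>>> move_arm(plan=[0,0,0.12,0,0,0,0.03])

```text
clock: 25.35
position: [0.4907, 0.0533, 0.2026]
ee_rot: [0.76, 0.65, 0.0, 0.0]
ft_force: [-0.2, 0.5, 3.2]
grip_width: 0.504
grasp_force: 42.1
```

```bash
python3 q.py
```

```text
-0.901034809300711 [-0.192  0.518  3.207] [ 0.02  -0.015  0.101] [  1.192 -44.238   3.927 -29.043   0.104   0.026   1.824]
```

>>> move_arm(plan=[0,0,0.12,0,0,0,0.03])

```text
clock: 25.48
position: [0.4907, 0.0533, 0.2025]
ee_rot: [0.797, 0.604, 0.0, -0.0]
ft_force: [-1.3, -0.9, 3.8]
grip_width: 0.504
grasp_force: 42.2
```

```bash
python3 q.py
```

```text
-0.9026829440454297 [-1.292 -0.948  3.755] [0.008 0.106 0.002] [  1.057 -43.775   3.971 -29.169   0.207  -0.177   1.967]
```

>>> move_arm(plan=[0,0,0.12,0,0,0,0.03])

```text
clock: 25.6
position: [0.4906, 0.0534, 0.2025]
ee_rot: [0.832, 0.555, 0.0, -0.0]
ft_force: [-0.8, -2.0, 4.0]
grip_width: 0.499
grasp_force: 42.3
```

```bash
python3 q.py
```

```text
-0.899189000897692 [-0.838 -2.045  4.007] [-0.395  0.056  0.071] [  1.392 -43.47    4.351 -29.054  -0.154  -0.253   1.705]
```

>>> move_arm(plan=[0,0,0.12,0,0,0,0.03])

```text
clock: 25.72
position: [0.4905, 0.0534, 0.2025]
ee_rot: [0.864, 0.504, 0.0, -0.0]
ft_force: [-2.7, 1.1, 5.3]
grip_width: 0.501
grasp_force: 42.4
```

```bash
python3 q.py
```

```text
-0.8944645036961666 [-2.667  1.116  5.332] [0.083 0.415 0.164] [  1.598 -42.775   4.849 -29.33    0.23   -0.631   1.775]
```

>>> move_arm(plan=[0,0,-0.12,0,0,0,0.03])

```text
clock: 25.85
position: [0.4906, 0.0534, 0.2025]
ee_rot: [0.831, 0.556, 0.0, -0.0]
ft_force: [0.3, -0.2, 2.8]
grip_width: 0.499
grasp_force: 42.2
```

```bash
python3 q.py
```

```text
1.005964656185897 [ 0.293 -0.211  2.84 ] [-0.057 -0.064  0.014] [ -1.318 -43.404   6.19  -28.956  -0.089   0.028  -4.086]
```

>>> move_arm(plan=[0,0,-0.12,0,0,0,0.03])

```text
clock: 25.98
position: [0.4908, 0.0533, 0.2026]
ee_rot: [0.795, 0.607, 0.0, 0.0]
ft_force: [2.0, -1.0, 1.6]
grip_width: 0.504
grasp_force: 42.0
```

```bash
python3 q.py
```

```text
0.9001205493182648 [ 2.039 -1.019  1.554] [-0.118 -0.223 -0.168] [ -1.786 -44.05    4.926 -28.832  -0.174   0.325  -1.826]
```

>>> move_arm(plan=[0,0,-0.12,0,0,0,0.03])

```text
clock: 26.1
position: [0.4908, 0.0533, 0.2025]
ee_rot: [0.757, 0.653, 0.001, 0.0]
ft_force: [1.5, -0.3, 1.7]
grip_width: 0.496
grasp_force: 41.9
```

```bash
python3 q.py
```

```text
0.9016498114864643 [ 1.451 -0.285  1.744] [-0.056 -0.453 -0.07 ] [ -1.478 -44.608   4.866 -28.642  -0.223   0.596  -1.879]
```

>>> move_arm(plan=[0,0,-0.12,0,0,0,0.03])

```text
clock: 26.22
position: [0.4909, 0.0533, 0.2026]
ee_rot: [0.717, 0.697, 0.001, 0.0]
ft_force: [2.3, -0.3, -0.1]
grip_width: 0.502
grasp_force: 41.9
```

```bash
python3 q.py
```

```text
0.9031735665182078 [ 2.311 -0.308 -0.063] [-0.081 -0.544  0.083] [ -1.157 -45.174   4.95  -28.477  -0.168   0.859  -1.943]
```

>>> move_arm(plan=[0,0,0,0,0,0,0.05,0,0,0,0,0,0,0.07,0,0,0,0,0,0,0.07,0,0,0,0,0,-0.04,0.07,0,0,0,0,0,-0.065,0.07,0,0,0,0,0,-0.065,0.07,0,0,0.12,0,0,-0.065,0.07,0,0,0.24,0,0,-0.065,0.07])

```text
clock: 27.22
position: [0.4902, 0.0533, 0.266]
ee_rot: [0.798, 0.603, -0.001, -0.0]
ft_force: [-0.8, 0.3, 0.1]
grip_width: 0.823
grasp_force: 0.0
```

```bash
python3 q.py
```

```text
-0.9364442623375772 [-0.799  0.259  0.074] [-0.     0.026 -0.101] [  0.762 -41.723   2.75  -33.713   0.059   0.009   2.008]
```

>>> move_arm(plan=[0,0,0.12,0,0,0,0.07])

```text
clock: 27.35
position: [0.4901, 0.0533, 0.2659]
ee_rot: [0.832, 0.554, -0.001, -0.0]
ft_force: [0.8, 0.1, 0.1]
grip_width: 0.819
grasp_force: 0.0
```

```bash
python3 q.py
```

```text
-0.934656149133348 [0.767 0.135 0.108] [-0.013 -0.044  0.   ] [  0.745 -41.362   2.837 -33.62    0.06    0.011   1.971]
```

>>> move_arm(plan=[0,0,0.12,0,0,0,0.07])

```text
clock: 27.48
position: [0.4901, 0.0532, 0.2659]
ee_rot: [0.864, 0.503, -0.001, -0.0]
ft_force: [0.5, -0.7, -0.1]
grip_width: 0.818
grasp_force: 0.0
```

```bash
python3 q.py
```

```text
-0.9319093869645543 [ 0.474 -0.711 -0.092] [ 0.003  0.014 -0.033] [  0.743 -41.115   2.916 -33.601   0.06    0.011   1.97 ]
```

>>> move_arm(plan=[0,0,-0.12,0,0,0,0.07,0,0,-0.24,0,0,0,0.07])

```text
clock: 27.72
position: [0.4901, 0.0533, 0.2659]
ee_rot: [0.795, 0.606, -0.001, -0.0]
ft_force: [-0.2, -0.3, -0.4]
grip_width: 0.821
grasp_force: 0.0
```

```bash
python3 q.py
```

```text
0.938310283981252 [-0.225 -0.256 -0.39 ] [ 0.02  -0.014  0.021] [ -0.835 -41.436   3.617 -33.577  -0.031   0.01   -2.06 ]
```

>>> move_arm(plan=[0,0,-0.12,0,0,0,0.07])

```text
clock: 27.85
position: [0.4901, 0.0533, 0.2659]
ee_rot: [0.757, 0.653, -0.001, -0.0]
ft_force: [-0.1, -0.3, -0.2]
grip_width: 0.821
grasp_force: 0.0
```

```bash
python3 q.py
```

```text
0.9344449474738086 [-0.061 -0.277 -0.228] [ 0.004 -0.023  0.012] [ -0.77  -41.65    3.492 -33.588  -0.029   0.01   -1.973]
```

>>> move_arm(plan=[0,0,-0.12,0,0,0,0.07])

```text
clock: 27.98
position: [0.4901, 0.0533, 0.2659]
ee_rot: [0.717, 0.697, -0.001, -0.0]
ft_force: [-0.5, -0.4, -0.2]
grip_width: 0.819
grasp_force: 0.0
```

```bash
python3 q.py
```

```text
0.9351275425188601 [-0.498 -0.425 -0.195] [ 0.019  0.048 -0.011] [ -0.739 -41.853   3.406 -33.596  -0.028   0.01   -1.972]
```

```bash
python3 -c "
from h import *
b=push('L',113,.204); c=push('L',113,.266); rows(line(T(),c,3)+line(c,b,2),0)
rows([push('L',106,.204),push('L',99,.204)],0,base=b)
for k in range(8):
    rows([push('L',92,.204)],0,base=push('L',99,.204)) if k==0 else 0"
```

```text
[-0.001, 0.0, -0.143, 0.0155, -0.0136, -0.0, 0.0, -0.001, 0.0, -0.286, 0.0309, -0.0273, -0.0001, 0.0, -0.002, 0.0, -0.429, 0.0464, -0.0409, -0.0001, 0.0, -0.002, 0.0, -0.429, 0.0464, -0.0408, 0.0309, 0.0, -0.002, 0.0, -0.429, 0.0465, -0.0408, 0.0619, 0.0]
[0.0, 0.0, 0.122, 0.0019, 0.0075, 0.0, 0.0, 0.0, 0.0, 0.244, 0.0028, 0.0151, 0.0, 0.0]
[0.0, 0.0, 0.122, 0.0019, 0.0075, 0.0, 0.0]
```

>>> move_arm(plan=[0,0,-0.143,0.0155,-0.0135,0,0,0,0,-0.286,0.031,-0.027,0,0,0,0,-0.43,0.0465,-0.041,0,0,0,0,-0.43,0.0465,-0.041,0.01,0,0,0,-0.43,0.0465,-0.041,0.04,0,0,0,-0.43,0.0465,-0.041,0.062,0,0,0,-0.43,0.0465,-0.041,0.062,0])

```text
clock: 28.85
position: [0.4504, 0.1, 0.2029]
ee_rot: [0.554, 0.832, -0.002, -0.001]
ft_force: [-0.9, 0.4, 0.5]
grip_width: 0.002
grasp_force: 0.0
```

>>> move_arm(plan=[0,0,0.122,0.002,0.0075,0,0,0,0,0.244,0.003,0.015,0,0,0,0,0.366,0.003,0.0225,0,0])

```text
clock: 29.22
position: [0.4711, 0.1123, 0.2056]
ee_rot: [0.698, 0.716, 0.0, 0.0]
ft_force: [-1.0, -0.7, 0.2]
grip_width: -0.002
grasp_force: 0.7
```

```bash
python3 q.py
```

```text
-0.9027851955281372 [-1.012 -0.686  0.173] [-0.121  0.276 -0.037] [  0.861 -45.764   3.272 -30.517   0.225  -0.564   1.877]
```

>>> move_arm(plan=[0,0,0.122,0.002,0.0075,0,0])

```text
clock: 29.35
position: [0.4784, 0.1145, 0.2054]
ee_rot: [0.74, 0.673, -0.0, -0.0]
ft_force: [-3.0, -0.8, 0.8]
grip_width: 0.001
grasp_force: 1.5
```

```bash
python3 q.py
```

```text
-0.8820758239191404 [-2.989 -0.809  0.808] [-0.162  0.613 -0.003] [  0.797 -46.599   3.684 -30.937   0.235  -0.963   1.841]
```

>>> move_arm(plan=[0,0,0.122,0.002,0.0075,0,0])

```text
clock: 29.48
position: [0.4861, 0.1157, 0.2055]
ee_rot: [0.78, 0.626, 0.0, 0.0]
ft_force: [-0.8, -0.7, 0.6]
grip_width: 0.003
grasp_force: 0.5
```

```bash
python3 q.py
```

```text
-0.8615442786982523 [-0.849 -0.747  0.58 ] [-0.118  0.193 -0.033] [  0.596 -47.665   3.953 -30.061   0.212  -0.219   1.798]
```

>>> move_arm(plan=[0,0,0.122,0.002,0.0075,0,0])

```text
clock: 29.6
position: [0.4936, 0.1161, 0.2053]
ee_rot: [0.816, 0.578, -0.0, -0.0]
ft_force: [-2.0, -0.9, 1.4]
grip_width: 0.002
grasp_force: 0.5
```

```bash
python3 q.py
```

```text
-0.8417490517933139 [-2.033 -0.904  1.361] [0.003 0.255 0.01 ] [  0.673 -48.868   4.666 -31.457   0.279  -0.912   1.763]
```

>>> move_arm(plan=[0,0,0.122,0.002,0.0075,0,0])

```text
clock: 29.72
position: [0.5014, 0.1155, 0.2053]
ee_rot: [0.85, 0.527, -0.0, -0.0]
ft_force: [-3.5, 0.4, 0.8]
grip_width: -0.004
grasp_force: 1.6
```

```bash
python3 q.py
```

```text
-0.8258715103213378 [-3.471  0.4    0.796] [-0.125  0.777 -0.043] [  0.735 -49.729   5.345 -31.896   0.365  -1.219   1.734]
```

L clearly drags: it resists at up to 3.5 N while moving, and R did not. I'll grip it and take it to the red tray.

```bash
python3 -c "
from h import *
a=T(); c=a.copy(); c[:3,3]-=a[:3,1]*.015; d=c.copy(); d[2,3]=.28
e=pose(.4912,.0535,.28,-26)
rows([c,d]+line(d,e,2),[0,0,.04,.07])"
```

```text
[0.0, -0.0, -0.0, 0.0, -0.015, 0.0, 0.0, 0.0, -0.0, -0.0, -0.0, -0.015, -0.0746, 0.0, -0.0, 0.0, -0.004, -0.0301, 0.0017, -0.0746, 0.04, -0.001, 0.0, -0.007, -0.0601, 0.0184, -0.0746, 0.07]
```

>>> move_arm(plan=[0,0,0,0,-0.015,0,0,0,0,0,0,-0.015,-0.05,0,0,0,0,0,-0.015,-0.075,0.04,0,0,0,-0.03,0.0015,-0.075,0.07,0,0,0,-0.06,0.0185,-0.075,0.07,0,0,0,-0.06,0.0185,-0.075,0.07,0,0,0,-0.06,0.0185,-0.075,0.07])

```text
clock: 30.6
position: [0.4909, 0.0546, 0.2802]
ee_rot: [0.848, 0.53, 0.0, -0.0]
ft_force: [0.6, 0.0, -0.5]
grip_width: 0.82
grasp_force: 0.0
```

```bash
python3 -c "
from h import *
o=manip.get_obs(); print(o['position'],o['grip_width'])
for c in ['side','wrist']:
    p=shot(c); save(p,c+'9.png')
    for l in ['roller_a','unit_a','tip_a']:
        for d in manip.tip_of(p,l)[:5]:
            q=w(p,d['position']); 
            if q[0]>.4 and q[1]<.2: print(c,l,round(d['conf'],2),q.round(3))"
```

```text
[0.49090766 0.05462745 0.28015187] 0.8201381178225522
side roller_a 0.57 [0.789 0.108 0.001]
side unit_a 0.66 [0.49  0.053 0.014]
side tip_a 0.76 [0.537 0.112 0.04 ]
wrist roller_a 0.72 [0.493 0.055 0.032]
wrist unit_a 0.83 [0.492 0.056 0.012]
wrist tip_a 0.86 [0.538 0.117 0.039]
```

View pics/wrist9.png

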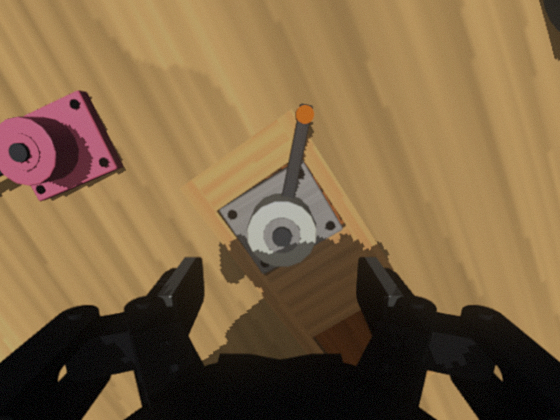

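The roller at (282,235) is centred, and the arm is well clear of both pads. Going down to grip and lift.

>>> move_arm(plan=[0,0,0,0,0,0.03,0.07,0,0,0,0,0,0.06,0.07,0,0,0,0,0,0.077,0.07,0,0,0,0,0,0.0775,0.06,0,0,0,0,0,0.0775,0.045,0,0,0,0,0,0.0775,0.03,0,0,0,0,0,0.0775,0.03,0,0,0,0,0,0.0775,0.03,0,0,0,0,0,0.0775,0.03], squeeze=40)

```text
clock: 32.12
position: [0.4918, 0.0539, 0.2036]
ee_rot: [0.848, 0.529, 0.001, -0.0]
ft_force: [-2.5, -0.3, 7.5]
grip_width: 0.499
grasp_force: 40.7
```

>>> move_arm(plan=[0,0,0,0,0,-0.006,0.03,0,0,0,0,0,-0.015,0.03,0,0,0,0,0,-0.03,0.03,0,0,0,0,0,-0.05,0.03,0,0,0,0,0,-0.075,0.03,0,0,0,0,0,-0.08,0.03,0,0,0,0,0,-0.08,0.03])

```text
clock: 33.0
position: [0.4913, 0.0539, 0.2825]
ee_rot: [0.848, 0.529, 0.0, -0.0]
ft_force: [0.8, 0.4, -6.3]
grip_width: 0.497
grasp_force: 42.0
```

```bash
python3 -c "
from h import *
a=T(); print(a[:3,3]); t=pose(.4965,-.343,a[2,3],-26); rows([t],.03)"
```

```text
[0.49125119 0.05391632 0.28250289]
[-0.0, -0.0, -0.001, -0.3543, 0.1791, -0.0002, 0.03]
```

>>> move_arm(plan=[0,0,0,-0.016,0.008,0,0.03,0,0,0,-0.05,0.025,0,0.03,0,0,0,-0.09,0.0455,0,0.03,0,0,0,-0.13,0.066,0,0.03,0,0,0,-0.17,0.086,0,0.03,0,0,0,-0.21,0.106,0,0.03,0,0,0,-0.25,0.1265,0,0.03,0,0,0,-0.29,0.1465,0,0.03,0,0,0,-0.32,0.162,0,0.03,0,0,0,-0.345,0.174,0,0.03,0,0,0,-0.354,0.179,0,0.03,0,0,0,-0.354,0.179,0,0.03])

```text
clock: 34.5
position: [0.4961, -0.3432, 0.2818]
ee_rot: [0.849, 0.529, -0.0, -0.0]
ft_force: [-0.3, 0.8, -6.5]
grip_width: 0.498
grasp_force: 42.1
```

```bash
python3 -c "
from h import *
o=manip.get_obs(); print(o['position'],o['ft_force'])
for c in ['top','side','wrist']:
    p=shot(c); save(p,c+'10.png')
    for l in ['tray_red','unit_a']:
        for d in manip.tip_of(p,l)[:2]:
            q=w(p,d['position'])
            if q[0]>.4: print(c,l,round(d['conf'],2),q.round(3))"
```

```text
[ 0.49606719 -0.34323346  0.28175902] [-0.28560828  0.78788743 -6.49896862]
top tray_red 0.82 [ 0.499 -0.341 -0.002]
top tray_red 0.55 [ 0.499 -0.009 -0.   ]
top unit_a 0.92 [0.554 0.34  0.   ]
side tray_red 0.67 [ 0.495 -0.343 -0.   ]
side tray_red 0.56 [0.563 0.267 0.034]
wrist unit_a 0.6 [ 0.496 -0.338  0.09 ]
```

>>> move_arm(plan=[0,0,0,0,0,0.02,0.03,0,0,0,0,0,0.045,0.03,0,0,0,0,0,0.065,0.03,0,0,0,0,0,0.077,0.03,0,0,0,0,0,0.081,0.03,0,0,0,0,0,0.083,0.03,0,0,0,0,0,0.084,0.03,0,0,0,0,0,0.0845,0.03])

```text
clock: 35.95
position: [0.4968, -0.3428, 0.1984]
ee_rot: [0.848, 0.529, 0.0, 0.0]
ft_force: [0.4, -0.5, -5.6]
grip_width: 0.503
grasp_force: 42.0
```

>>> move_arm(plan=[0,0,0,0,0,0.0005,0.03,0,0,0,0,0,0.001,0.03,0,0,0,0,0,0.001,0.03])

```text
clock: 36.33
position: [0.4966, -0.3427, 0.197]
ee_rot: [0.848, 0.529, 0.0, -0.0]
ft_force: [0.5, -0.0, -5.4]
grip_width: 0.497
grasp_force: 42.0
```

>>> move_arm(plan=[0,0,0,0,0,0.0007,0.03,0,0,0,0,0,0.0014,0.03,0,0,0,0,0,0.002,0.03,0,0,0,0,0,0.002,0.03])

```text
clock: 36.83
position: [0.4966, -0.3429, 0.1957]
ee_rot: [0.848, 0.529, 0.0, -0.0]
ft_force: [-4.1, 3.2, 5.7]
grip_width: 0.497
grasp_force: 43.4
```

Contact has been made: the weight is now on the tray floor. Releasing and backing away.

>>> move_arm(plan=[0,0,0,0,0,0,0.045,0,0,0,0,0,0,0.06,0,0,0,0,0,0,0.068,0,0,0,0,0,0,0.068,0,0,0,0,0,-0.03,0.068,0,0,0,0,0,-0.07,0.068,0,0,0,0,0,-0.12,0.068,0,0,0,0,0,-0.15,0.068,0,0,0,0,0,-0.15,0.068])

```text
clock: 37.95
position: [0.497, -0.3433, 0.3475]
ee_rot: [0.848, 0.529, 0.001, 0.002]
ft_force: [-0.2, 0.5, -0.3]
grip_width: 0.791
grasp_force: 0.0
```

```bash
python3 -c "
from h import *
o=manip.get_obs(); print(o['clock'],o['position'],o['ft_force'])
for c in ['top','side']:
    p=shot(c); save(p,c+'11.png')
    for l in ['unit_a']:
        for d in manip.tip_of(p,l)[:5]:
            q=w(p,d['position'])
            if q[0]>.4: print(c,l,round(d['conf'],2),q.round(3))"
```

```text
37.95 [ 0.49695616 -0.34334968  0.34747829] [-0.21752537  0.5177247  -0.29385013]
top unit_a 0.72 [ 0.498 -0.344  0.004]
top unit_a 0.69 [ 0.765 -0.028 -0.001]
top unit_a 0.61 [0.553 0.34  0.004]
side unit_a 0.95 [ 0.494 -0.345  0.004]
side unit_a 0.62 [0.555 0.342 0.006]
```

View pics/side11.png

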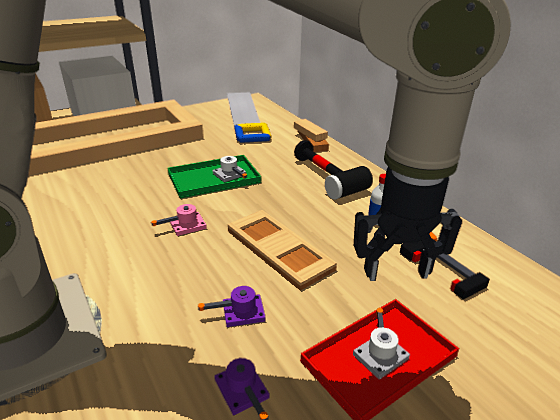

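Both pockets are empty. One unit stands upright in the red tray at (383,348), the other in the green tray at (229,168), and the bystanders haven't moved.

```bash
python3 -c "
from workcell import manip
print(manip.hand_in())"
```

```text
the job is handed in; nothing more can be done
None
```

Both rollers were tested in the jig, sorted and handed in, with no verdict returned: the unit at the jig's +y end dragged (uneven, peaking at 3.5 N) and stands in the red tray, and the one at the -y end ran freely and stands in the green tray.

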